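Make up a stamping kit and a checking kit

TASK

Make up two kits from the stock on the black mat: put the hand stamp, the needle-tip ink bottle and the flat ink-pad tin into the long steel tray, the tin in its largest compartment, and put the dropper bottle and the stand loupe into the short steel tray. Give each piece a compartment to itself, standing upright (the tin lid up) flat on the tray floor, and set it down gently, not dropped. Leave the jar, the beaker and the flat-capped bottle where they stand.

Things in the scene. Friction and masses are not known exactly. Their poses are not given: they have to be found in the camera images.
- long_tray: Long steel tray, 244 (x) x 90 (y) x 12 high, fixed on the left or right of the mat. Three compartments in a row, centres on its x axis: small ones 64 x 84 inside at x = -87 and x = -20, the largest 104 x 84 at x = +67 (end away from robot). Walls 3 thick, 12 high; pieces rest on its floor 3 above the origin. Origin: centre of underside, which is on the mat; z up; turned within 0.2 rad. All in mm.
- short_tray: Short steel tray, 165 (x) x 90 (y) x 12 high, fixed on the other side of the mat. Two equal compartments 78 x 84 inside, centred at x = -40.5 and x = +40.5 on its x axis. Walls 3 thick, 12 high; pieces rest on its floor 3 above the origin. Origin: centre of underside, on the mat; z up; turned within 0.2 rad. All in mm.
- stamp: Hand stamp standing upright, 92 high: steel foot 44 (x) x 34 (y) x 16 high, thin black stem, round black knob 32 in diameter (heights 57 to 92, widest from 70 to 80), to be gripped there. 140 g. All in mm. Origin: centre of its underside; z points up. The mat all stock stands on is 3 above the work surface; neighbours' centres are 90 or more apart; nothing on the mat rises over 95.
- needle_bottle: Small white squeeze bottle with a needle tip, 89 high: round body 31 in diameter, straight up to height 50, then a narrow neck, cone and thin steel needle. 50 g. Grip the body at height about 42. All in mm. Origin: centre of its underside; z points up.
- pad_tin: Closed flat ink-pad tin with white lid, lying flat: 77 (x) x 53 (y) x 26 high. 110 g. Grip it across its 53 width near the top, with the fingertips 12 above its underside, so that they stay above the tray's walls. All in mm. Origin: centre of its underside; z points up.
- dropper_bottle: Small green glass dropper bottle, 86 high: round body 33 in diameter, straight up to height 46; black collar 23 in diameter at heights 54 to 67, black rubber bulb above. 70 g. Grip the body at height about 40. All in mm. Origin: centre of its underside; z points up.
- loupe: Stand loupe, lens up: short black cylinder 45 in diameter, 42 high, with a clear lens bulging 3 from its top; waisted to 39 in diameter at heights 6 to 30. 80 g. Grip the waist or the rim above it, at height about 32. All in mm. Origin: centre of its underside; z points up.
- jar: Leave alone: wide clear jar with white screw lid, 60 in diameter, 65 high, 220 g. All in mm. Origin: centre of its underside; z points up.
- beaker: Leave alone: open glass beaker, 51 in diameter, 58 high, 80 g. All in mm. Origin: centre of its underside; z points up.
- flat_cap_bottle: Leave alone: amber glass bottle with flat black screw cap, 44 in diameter, 76 high, 160 g. All in mm. Origin: centre of its underside; z points up.
Mind the look-alikes: they are no part of the job. What is shaped like the pad_tin but purple is not meant.

How it is judged (in metres and radians):
At the end, for the whole second after the job is handed in: Tin in the long tray's largest compartment, stamp and needle bottle one in each small one; dropper bottle and loupe one in each compartment of the short tray; all on the floor (within 4 mm), upright (0.12 rad), released, at rest. Jar, beaker, flat-capped bottle upright, moved under 25 mm (x of pad_tin in the frame of long_tray between 0.015 and 0.119 m and (x of stamp in the frame of long_tray between -0.119 and -0.055 m or x of needle_bottle in the frame of long_tray between -0.119 and -0.055 m) and (x of stamp in the frame of long_tray between -0.052 and 0.012 m or x of needle_bottle in the frame of long_tray between -0.052 and 0.012 m) and (x of dropper_bottle in the frame of short_tray between -0.0795 and -0.0015 m or x of loupe in the frame of short_tray between -0.0795 and -0.0015 m) and (x of dropper_bottle in the frame of short_tray between 0.0015 and 0.0795 m or x of loupe in the frame of short_tray between 0.0015 and 0.0795 m) and y of stamp in the frame of long_tray between -0.042 and 0.042 m and z of stamp in the frame of long_tray between -0.001 and 0.007 m and angle between each of stamp, needle_bottle, pad_tin, dropper_bottle, loupe's own z axis and vertical below 0.12 rad and linear speed of each of stamp, needle_bottle, pad_tin, dropper_bottle, loupe below 0.02 m/s and y of needle_bottle in the frame of long_tray between -0.042 and 0.042 m and z of needle_bottle in the frame of long_tray between -0.001 and 0.007 m and y of pad_tin in the frame of long_tray between -0.042 and 0.042 m and z of pad_tin in the frame of long_tray between -0.001 and 0.007 m and y of dropper_bottle in the frame of short_tray between -0.042 and 0.042 m and z of dropper_bottle in the frame of short_tray between -0.001 and 0.007 m and y of loupe in the frame of short_tray between -0.042 and 0.042 m and z of loupe in the frame of short_tray between -0.001 and 0.007 m and distance of each of jar, beaker, flat_cap_bottle from where it was at the start of the episode below 0.025 m and angle between each of jar, beaker, flat_cap_bottle's own z axis and vertical below 0.2 rad); the robot touches nothing.
It fails at once if the jar, the beaker or the flat-capped bottle is pushed more than 25 mm away or tipped (distance of any of jar, beaker, flat_cap_bottle from where it was at the start of the episode above 0.025 m or angle between any of jar, beaker, flat_cap_bottle's own z axis and vertical above 0.35 rad).
It fails at once if a piece of a kit is dropped (falls freely faster than 0.75 m/s, a drop of about 30 mm) ((contact force between stamp and anything else below 0.02 N and linear speed of stamp above 0.75 m/s) or (contact force between needle_bottle and anything else below 0.02 N and linear speed of needle_bottle above 0.75 m/s) or (contact force between pad_tin and anything else below 0.02 N and linear speed of pad_tin above 0.75 m/s) or (contact force between dropper_bottle and anything else below 0.02 N and linear speed of dropper_bottle above 0.75 m/s) or (contact force between loupe and anything else below 0.02 N and linear speed of loupe above 0.75 m/s)).
It also fails if it takes over 128 s, if anything falls off the work surface, if the arm or the gripper's body presses on something with over 40 N, if the wrist force passes 120 N, or if a joint passes its speed limit or range.

ROBOT

A 7-joint arm with a two-finger parallel gripper is mounted at the origin on the work surface. World frame = base frame: x ahead of the robot, y to its left, z up, the work surface at z = 0. Lengths are in m, angles in degrees, forces in N, time in s.
With the tool pointing down it reaches from about 0.425 to 0.95 m from the base axis. Payload 4.7 kg.
Tool frame: the origin (TCP) lies at the centre of the arm's flange, where the gripper is bolted on; the fingertips stand 182 mm ahead of it and the grasp point (between the pads) lies 164 mm ahead of it (robot.tcp_to_grasp is the distance from the TCP to the grasp point, in m); z points along the fingers, y is the line along which they close (so a half turn about z gives the same grasp; the last joint's range is limited). The gripper opens to 87 mm and grips with 3 to 60 N. Pads are 19 mm wide; open, the fingers measure 117 mm over their backs; the gripper's body (75 mm by 190 mm) begins 51 mm behind the grasp point.
Start: joints at [-78.547, 26.849, -2.785, 87.806, 1.381, 65.374, -4.715], TCP at [0.153, 0.657, 0.405] pointing down, gripper open.
Joint ranges: [-148.3, 148.3], [-19.14, 114.17], [-79.39, 73.82], [5.75, 140.21], [-59.74, 239.74], [12.07, 113.84], [-152.46, 152.46]. Speed limits (degrees/s): [147.25, 147.25, 180, 180, 180, 180, 180].

INTERFACE

Orientations are given as a 3x3 rotation matrix whose columns are the frame's x, y, z axes.
In Python, from cell import monitor, snapshot, hand_in, robot gives the robot as it stands.
- The arm moves only by the tool servo_tool, never from a script. Its argument "moves" is a list of rows, each an object with "jaw": the opening, from -1 (shut) to 1 (fully open); "translation": the shift along the world's x, y, z in cm, a list of three; "rot": the turn, a rotation vector about the world's x, y, z in degrees, a list of three. A call has 1 to 5 rows; each row is the pose to reach, as a shift and turn from the pose commanded when the call began; what a row does not reach only later rows make up. A row lasts 1/10 s, in which the tool goes at most 50 mm and 8.59 degrees, less where a joint would pass 70% of its speed; a pose out of reach is approached as far as the arm can. A call with a gripper value outside its range is refused whole. The fingers move at their own pace and stop on an object; "grip_force" is the grip in N (left out, the last holds). Time passes only in rows, so rows that repeat a pose let the fingers close. It gives the time, the measured TCP pose, the force, the opening and the grip force at its end, in the units of the state.
- monitor.get_obs(): the state, without advancing time (a new reading comes with each control period).
- snapshot(name): name is "scene" or "top" or "wrist"; returns a dict with "img" (480x640x3 uint8, red, green, blue), "z_map" (480x640 float32, m along the optical axis (not along the pixel's ray), 0 where there is no reading), "camera_matrix" (3x3 intrinsics, pixels), "k1" (the pictures are not rectified: a ray, as slopes to the right and down, at radius r is drawn at 1 + k1 r^2 times it, then the intrinsics apply), "rvec" (rotation vector, rad) and "tvec" (3), from world to camera coordinates, as OpenCV has them. Camera axes: x right, y down, z forward; pixel columns grow to the right and rows downward; lengths in m; the calibration is good to about 2 mm. A picture is of the moment at which its call begins.
- hand_in(): hands the job in; it is judged then, once.
The state is a dict: "clock": time; "joint_positions": joint angles; "joint_velocities": joint speeds; "tau": joint torques, N m; "tool_pos": TCP position; "ee_rot": TCP orientation; "force": force on the tool from outside, world axes, zero at the start; "ft_torque": the same for the moment, N m; "grip_width": finger opening in m; "finger_force": force on a finger pad.
Only numpy, scipy, OpenCV 4.12 (cv2) and the standard library are available. Lean on these libraries where they do the work, as an engineer would, in place of code of your own. Each camera call takes 0.05 s, during which the arm holds its last target. There are 200 camera calls.

## Working session

There is one attempt and no reset: what is moved stays moved. The work goes in short steps, Python scripts to look and compute and a tool call to move; the robot and the scene stay as the last step left them, time stands still between calls to the robot, and variables do not carry over. Pictures are saved under pics/ and viewed, at most 14 in all, crops included, and the job is handed in when it is done.

Besides the shell and the picture viewer there is one more tool, called after "Request:" as name(argument=value, ...) on one line, values as JSON. servo_tool: Moves the arm, as the interface text tells. Its arguments: {"type":"object","properties":{"moves":{"type":"array","items":{"type":"object","properties":{"jaw":{"type":"number"},"translation":{"type":"array","items":{"type":"number"}},"rot":{"type":"array","items":{"type":"number"}}}}},"grip_force":{"type":"number"}},"required":["moves"]}

```bash
ls; mkdir -p pics; cat > h.py <<'E'
import numpy as np, cv2
from cell import monitor, snapshot, hand_in, robot
def snap(n):
    s=snapshot(n); np.savez('last_%s.npz'%n,**s); return s
def load(n): return dict(np.load('last_%s.npz'%n))
def rays(s,uv):
    uv=np.atleast_2d(np.asarray(uv,float)); K=s['camera_matrix']; k=float(s['k1'])
    p=cv2.undistortPoints(uv.reshape(-1,1,2),K,np.array([k,0,0,0.])).reshape(-1,2)
    R=cv2.Rodrigues(s['rvec'])[0]; t=np.asarray(s['tvec']).ravel()
    return -R.T@t, np.c_[p,np.ones(len(p))]@R
def plane(s,uv,z):
    c,d=rays(s,uv); return c+d*((z-c[2])/d[:,2])[:,None]
def cloud(s):
    v,u=np.mgrid[:480,:640]; c,d=rays(s,np.c_[u.ravel(),v.ravel()])
    return (c+d*s['z_map'].ravel()[:,None]).reshape(480,640,3)
def save(img,name): cv2.imwrite('pics/'+name,img[:,:,::-1])
E
python3 - <<'E'
from h import *
for n in ['top','scene']:
    s=snap(n); save(s['img'],n+'1.png'); c,d=rays(s,[[320,240]]); print(n,c,d,s['camera_matrix'][0,0],s['k1'])
o=monitor.get_obs(); print(o)
E
```

```text
pics
top [0.1700931  0.07020792 1.465641  ] [[ 0.23105306 -0.01341204 -0.97294301]] 613.38443467814 0.0743223847697149
scene [ 0.95097074 -0.02784786  0.84981174] [[-0.51336065  0.09210646 -0.85333289]] 479.7483981093314 -0.00528789004547345
{'clock': 0.1, 'joint_positions': array([-78.54733679,  26.88898151,  -2.78451786,  87.86679099,
         1.38196491,  65.3746196 ,  -4.71484117]), 'joint_velocities': array([-0.09615285, -0.05323102,  0.111183  , -0.29951801,  0.06040881,
       -0.02977783,  0.07187794]), 'tau': array([ 3.10861378e-04, -5.09169710e+01, -8.11551721e-02, -2.36829436e+01,
       -6.14780746e-02,  3.44562088e-02,  7.82957136e-05]), 'tool_pos': array([0.1530123 , 0.65719486, 0.40384836]), 'ee_rot': array([[-9.73953910e-01,  2.26745861e-01, -3.09522754e-04],
       [ 2.26746060e-01,  9.73952497e-01, -1.66084412e-03],
       [-7.51290714e-05, -1.68776869e-03, -9.99998573e-01]]), 'force': array([0.24057529, 0.68611391, 0.4381162 ]), 'ft_torque': array([-0.02838507, -0.01492452,  0.03340689]), 'finger_force': 0.0, 'grip_width': 0.0870293759113712}
```

View pics/top1.png

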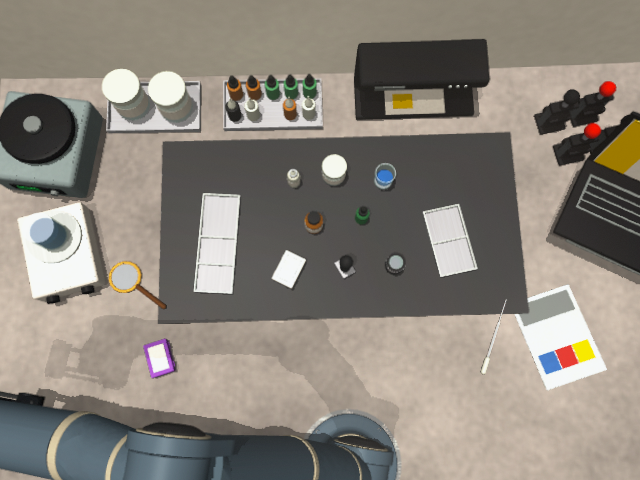

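View pics/scene1.png

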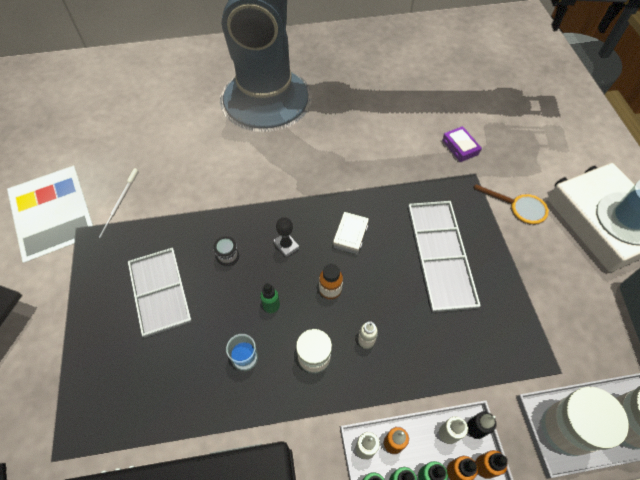

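Top view: the kit pieces are the tin (289,269), stamp (345,266), needle bottle (293,177), dropper bottle (362,214) and loupe (396,263). The trays are long (217,243) and short (450,240). Leave the jar (334,169), beaker (385,176) and amber bottle (314,221).
Look-alikes are the purple tin (159,358), the bottles in the back tray (235–310, 85–110) and the magnifier (125,277). I choose the items on the mat.

```bash
cat > m.py <<'E'
from h import *
s=load('top'); P=cloud(s)
print('mat z',np.nanmedian(P[290:310,200:500,2]))
z=P[:,:,2]
roi=np.zeros((480,640),bool); roi[145:312,180:500]=1
g=s['img'].max(axis=2)
m=(roi&((z>0.012)|(g>90))).astype(np.uint8)
n,l,st,c=cv2.connectedComponentsWithStats(m)
for i in range(1,n):
    if st[i,4]<60: continue
    q=l==i; ztop=np.percentile(z[q],97)
    cs,_=cv2.findContours(q.astype(np.uint8),0,2); k=max(cs,key=cv2.contourArea)
    top=q&(z>ztop-.012)
    print(c[i].round(1),st[i,:5],'ztop',ztop.round(4),'topmean',P[top].mean(0).round(4),'rect',cv2.minAreaRect(k))
crop=s['img'][150:300,185:485]; save(cv2.resize(crop,None,fx=2.6,fy=2.6,interpolation=2),'crop1.png')
E
python3 m.py
```

```text
mat z 0.002765809527671137
[333.6 168.9] [321 154  26  32 669] ztop 0.0731 topmean [0.6824 0.0113 0.0706] rect ((333.5, 169.5), (31.0, 25.0), 90.0)
[384.2 175.2] [374 162  23  28 472] ztop 0.063 topmean [ 0.6601 -0.1097  0.0806] rect ((384.35296630859375, 175.5882568359375), (21.828205108642578, 26.678918838500977), 14.03624439239502)
[293.1 177.6] [286 168  15  20 220] ztop 0.081 topmean [0.6571 0.1093 0.1033] rect ((293.0000305175781, 177.49996948242188), (18.657434463500977, 14.23024845123291), 71.56504821777344)
[233.6 266.3] [ 180  192  126  120 9116] ztop 0.0302 topmean [0.4344 0.1379 0.1019] rect ((242.49996948242188, 251.49996948242188), (124.99998474121094, 118.99998474121094), 0.0)
[449.5 239.8] [ 422  203   56   74 2675] ztop 0.0176 topmean [ 0.5061 -0.2615  0.0192] rect ((449.31134033203125, 239.839599609375), (70.74068450927734, 39.14775848388672), 74.05460357666016)
[362.  214.9] [355 207  15  17 200] ztop 0.088 topmean [ 0.5561 -0.049   0.1272] rect ((362.0, 215.0), (16.0, 14.0), 90.0)
[313.2 221.9] [303 211  21  23 351] ztop 0.083 topmean [0.5484 0.064  0.099 ] rect ((313.19232177734375, 221.96151733398438), (21.57277488708496, 19.611614227294922), 78.69007110595703)
[395.5 263. ] [386 253  20  21 310] ztop 0.0509 topmean [ 0.4469 -0.1257  0.0507] rect ((395.5, 263.0), (20.0, 19.0), 90.0)
[344.7 266.3] [334 256  22  23 321] ztop 0.0956 topmean [ 0.4437 -0.0068  0.0912] rect ((345.6176452636719, 266.0294189453125), (19.893836975097656, 18.178848266601562), 59.03623962402344)
```

View pics/crop1.png

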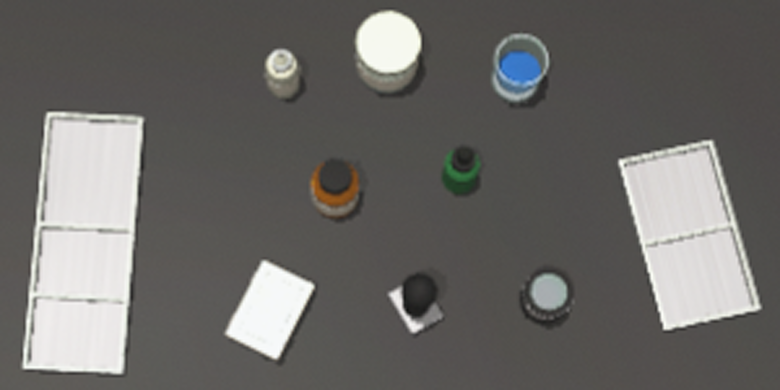

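Crop confirms the choices: tin (270,310), stamp (417,297), needle bottle (283,72), dropper (461,170), loupe (548,293), all on the mat. Moving over the mat for a finer wrist view.

Request:
servo_tool(moves=[{"translation":[3,-4,0.5],"jaw":1},{"translation":[6,-8,1],"jaw":1},{"translation":[9,-12,1.5],"jaw":1},{"translation":[12,-16,2],"jaw":1},{"translation":[14,-20,3],"jaw":1}])

```text
$.moves[0]: bad value
```

Request:
servo_tool(moves=[{"translation":[2.5,-4,1],"jaw":1},{"translation":[5,-8,2],"jaw":1},{"translation":[7.5,-12,3],"jaw":1},{"translation":[10,-16,4],"jaw":1},{"translation":[11,-20,5],"jaw":1}])

```text
$.moves[0]: bad value
```

Request:
servo_tool(moves=[{"translation":[2.5,-4,1],"jaw":1},{"translation":[5,-8,2],"jaw":1},{"translation":[7,-12,3],"jaw":1},{"translation":[8,-16,4],"jaw":1},{"translation":[8,-16,4],"jaw":1}])

```text
$.moves[0]: bad value
```

```bash
python3 - <<'E'
from h import *
s=snap('wrist'); save(s['img'],'w1.png'); print(rays(s,[[320,240]]),s['camera_matrix'],s['k1']); o=monitor.get_obs(); print(o['clock'],o['tool_pos'],o['ee_rot'].round(3).tolist())
E
```

```text
(array([0.08807721, 0.67193412, 0.38273584]), array([[ 0.26346522, -0.03473944, -0.96458775]])) [[407.51907386   0.         309.14519989]
 [  0.         407.51907386 232.47736822]
 [  0.           0.           1.        ]] -0.013272165565376168
0.15 [0.15304689 0.65724019 0.40394917] [[-0.974, 0.227, -0.0], [0.227, 0.974, -0.001], [-0.0, -0.001, -1.0]]
```

View pics/w1.png

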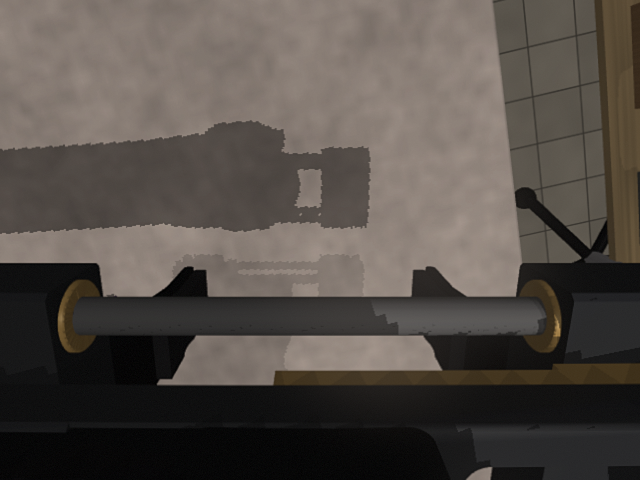

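The wrist view shows only bare table and the gripper (fingers at rows 260–380), so it is no use here. It also shows that rows need all three keys. I'll measure from the top and scene views instead.

```bash
cat > m2.py <<'E'
from h import *
from itertools import combinations
def rect(s,m,zp,name):
    cs,_=cv2.findContours(m.astype(np.uint8),0,1); k=max(cs,key=cv2.contourArea).reshape(-1,2)
    w=plane(s,k,zp)[:,:2]; (c,(a,b),t)=cv2.minAreaRect((w*1000).astype(np.float32))
    if a<b: a,b,t=b,a,t+90
    print('  ',name,'c',np.round(c,1),'size',round(a,1),round(b,1),'long axis deg',round((t+90)%180-90,1))
def comp(m,u,v):
    m=m.astype(np.uint8); n,l,st,c=cv2.connectedComponentsWithStats(m)
    k=l[v-3:v+4,u-3:u+4]; k=k[k>0]; return l==np.bincount(k).argmax()
S={n:load(n) for n in('top','scene')}
px={'top':dict(tin=(289,269),long=(217,220),short=(445,225)),'scene':dict(tin=(350,232),long=(440,245),short=(155,280))}
for n,s in S.items():
    print(n); g=s['img'].min(axis=2)
    for k,zp in(('tin',.029),('long',.015),('short',.015)):
        m=cv2.morphologyEx((g>100).astype(np.uint8),cv2.MORPH_CLOSE,np.ones((5,5))) if k!='tin' else g>150
        rect(s,comp(m,*px[n][k]),zp,k)
# cylinders: silhouette mask vs mat, midline
cy={'stamp':(.078,(345,264),(285,226)),'needle':(.04,(293,178),(368,336)),'dropper':(.04,(362,215),(270,298)),'loupe':(.045,(396,263),(227,250)),
 'jar':(.068,(334,166),(313,345)),'beaker':(.061,(385,172),(241,347)),'amber':(.079,(314,216),(331,273))}
for n,s in S.items():
    I=s['img'].astype(int); P=cloud(s)
    for k,(zp,a,b) in cy.items():
        u,v=a if n=='top' else b
        w=P[v-20:v+20,u-20:u+20].reshape(-1,3)
        near=plane(s,[[u,v]],zp)[0]
        q=w[(w[:,2]>.012)&(w[:,2]<.098)&(np.hypot(*(w-near)[:,:2].T)<.045)]
        # slices
        print(n,k,near[:2].round(3),[(lo,len(x),*(x[:,:2].min(0)*1000).round(),*(x[:,:2].max(0)*1000).round()) for lo in (20,40,70) for x in [q[(q[:,2]>lo/1000)&(q[:,2]<(lo+20)/1000)]] if len(x)>5])
E
python3 m2.py
python3 - <<'E'
from h import *
s=load('scene'); c=s['img'][195:375,130:490]; save(cv2.resize(c,None,fx=2.2,fy=2.2,interpolation=2),'crop2.png')
E
```

```text
top
   tin c [443.9 128.1] size 78.3 53.8 long axis deg -27.6
   long c [517.1 300.2] size 247.8 93.9 long axis deg -4.6
   short c [ 507.1 -263.1] size 168.8 94.6 long axis deg 10.8
scene
   tin c [444.2 127.8] size 79.0 56.2 long axis deg -27.9
   long c [516.5 299. ] size 249.3 94.4 long axis deg -4.6
   short c [ 506.3 -264.4] size 170.9 94.1 long axis deg 10.7
top stamp [ 0.441 -0.005] [(20, 65, np.float64(418.0), np.float64(-29.0), np.float64(457.0), np.float64(16.0)), (70, 60, np.float64(430.0), np.float64(-21.0), np.float64(458.0), np.float64(7.0))]
top needle [0.666 0.112] [(20, 33, np.float64(651.0), np.float64(95.0), np.float64(669.0), np.float64(126.0)), (40, 76, np.float64(652.0), np.float64(97.0), np.float64(684.0), np.float64(126.0)), (70, 46, np.float64(656.0), np.float64(103.0), np.float64(677.0), np.float64(118.0))]
top dropper [ 0.568 -0.053] [(20, 29, np.float64(552.0), np.float64(-67.0), np.float64(570.0), np.float64(-37.0)), (40, 72, np.float64(553.0), np.float64(-69.0), np.float64(582.0), np.float64(-38.0)), (70, 49, np.float64(558.0), np.float64(-65.0), np.flo
[... 2133 characters left out ...]
.0), np.float64(710.0), np.float64(38.0)), (40, 62, np.float64(689.0), np.float64(-18.0), np.float64(713.0), np.float64(37.0)), (70, 115, np.float64(657.0), np.float64(-15.0), np.float64(710.0), np.float64(39.0))]
scene beaker [ 0.664 -0.111] [(20, 458, np.float64(642.0), np.float64(-134.0), np.float64(689.0), np.float64(-89.0)), (40, 248, np.float64(639.0), np.float64(-136.0), np.float64(689.0), np.float64(-88.0))]
scene amber [0.559 0.063] [(20, 73, np.float64(555.0), np.float64(42.0), np.float64(577.0), np.float64(82.0)), (40, 194, np.float64(538.0), np.float64(42.0), np.float64(578.0), np.float64(86.0)), (70, 237, np.float64(540.0), np.float64(49.0), np.float64(571.0), np.float64(79.0))]
```

View pics/crop2.png

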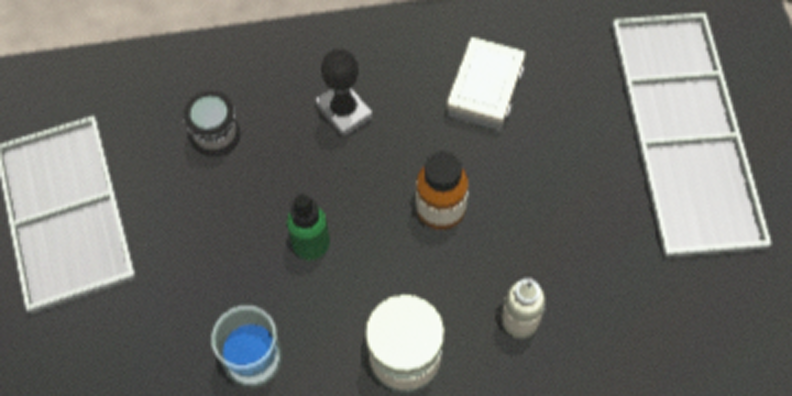

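The second crop agrees with the first: loupe (210,120), stamp (340,90), tin (487,85), dropper (308,225), needle bottle (525,308). The long tray's largest compartment is the far one (700,195). The measured sizes match the specs: tin 78x54, trays 248x94 and 169x94.

```bash
python3 - <<'E'
from h import *
s=load('scene')
p=plane(s,[[274.1,241.8],[287.7,255],[298.2,245]],.019)
for a,b in((0,1),(1,2)):
    d=p[b]-p[a]; print(np.hypot(*d[:2]),np.degrees(np.arctan2(d[1],d[0])))
print((p[0]+p[2])/2)
E
```

```text
0.04196828828692636 33.257579536041845
0.030931024768849617 129.00640722755332
[ 0.44764961 -0.00706013  0.019     ]
```

Request:
servo_tool(moves=[{"translation":[3,-4,0],"rot":[0,0,0],"jaw":1},{"translation":[6,-8,0],"rot":[0,0,0],"jaw":1},{"translation":[9,-12,0],"rot":[0,0,0],"jaw":1},{"translation":[12,-16,0],"rot":[0,0,0],"jaw":1},{"translation":[15,-20,0],"rot":[0,0,0],"jaw":1}])

```text
clock: 0.65
tool_pos: [0.304, 0.4555, 0.4046]
ee_rot: [[-0.974, 0.227, -0.0], [0.227, 0.974, -0.0], [0.0, -0.0, -1.0]]
force: [1.4, 0.2, 0.2]
grip_width: 0.087
finger_force: 0.0
```

Request:
servo_tool(moves=[{"translation":[3,-4,0],"rot":[0,0,0],"jaw":1},{"translation":[6,-8,0],"rot":[0,0,0],"jaw":1},{"translation":[9,-12,0],"rot":[0,0,0],"jaw":1},{"translation":[12,-16,0],"rot":[0,0,0],"jaw":1},{"translation":[15,-20,0],"rot":[0,0,0],"jaw":1}])

```text
clock: 1.15
tool_pos: [0.4538, 0.2555, 0.4048]
ee_rot: [[-0.974, 0.227, 0.0], [0.227, 0.974, 0.0], [-0.0, 0.0, -1.0]]
force: [1.0, 0.5, 0.2]
grip_width: 0.0869
finger_force: 0.0
```

Request:
servo_tool(moves=[{"translation":[-0.1,-5,0],"rot":[0,0,0],"jaw":1},{"translation":[-0.2,-10,0],"rot":[0,0,0],"jaw":1},{"translation":[-0.4,-15,0],"rot":[0,0,0],"jaw":1},{"translation":[-0.6,-20,0],"rot":[0,0,0],"jaw":1},{"translation":[-0.7,-24.5,-1],"rot":[0,0,0],"jaw":1}])

```text
clock: 1.65
tool_pos: [0.4458, 0.01, 0.3957]
ee_rot: [[-0.974, 0.228, 0.003], [0.228, 0.974, 0.001], [-0.003, 0.001, -1.0]]
force: [0.5, 0.1, 0.3]
grip_width: 0.087
finger_force: 0.0
```

Request:
servo_tool(moves=[{"translation":[0,-1.8,-2],"rot":[0,0,0],"jaw":1},{"translation":[0,-1.8,-5],"rot":[0,0,0],"jaw":1},{"translation":[0,-1.8,-9],"rot":[0,0,0],"jaw":1},{"translation":[0,-1.8,-13],"rot":[0,0,0],"jaw":1},{"translation":[0,-1.8,-15.3],"rot":[0,0,0],"jaw":1}])

```text
clock: 2.15
tool_pos: [0.445, -0.0056, 0.2393]
ee_rot: [[-0.974, 0.227, -0.004], [0.227, 0.974, -0.001], [0.004, -0.001, -1.0]]
force: [0.6, 0.2, 0.0]
grip_width: 0.0872
finger_force: 0.0
```

Request:
servo_tool(grip_force=20, moves=[{"translation":[0,0,0],"rot":[0,0,0],"jaw":0},{"translation":[0,0,0],"rot":[0,0,0],"jaw":-1},{"translation":[0,0,0],"rot":[0,0,0],"jaw":-1},{"translation":[0,0,0],"rot":[0,0,0],"jaw":-1},{"translation":[0,0,0],"rot":[0,0,0],"jaw":-1}])

```text
clock: 2.65
tool_pos: [0.4464, -0.0055, 0.2428]
ee_rot: [[-0.974, 0.227, 0.002], [0.227, 0.974, 0.001], [-0.002, 0.001, -1.0]]
force: [-1.1, -0.4, -1.0]
grip_width: 0.0548
finger_force: 0.0
```

Request:
servo_tool(moves=[{"translation":[0,0,0],"rot":[0,0,0],"jaw":-1},{"translation":[0,0,0],"rot":[0,0,0],"jaw":-1},{"translation":[0,0,0],"rot":[0,0,0],"jaw":-1},{"translation":[0,0,0],"rot":[0,0,0],"jaw":-1},{"translation":[0,0,0],"rot":[0,0,0],"jaw":-1}])

```text
clock: 3.15
tool_pos: [0.4461, -0.0057, 0.2419]
ee_rot: [[-0.974, 0.227, 0.0], [0.227, 0.974, -0.0], [-0.0, -0.0, -1.0]]
force: [-0.2, -1.2, 2.8]
grip_width: 0.0307
finger_force: 20.0
```

Request:
servo_tool(moves=[{"translation":[0,0,1],"rot":[0,0,0],"jaw":-1},{"translation":[0,0,3],"rot":[0,0,0],"jaw":-1},{"translation":[0,0,6],"rot":[0,0,0],"jaw":-1},{"translation":[0,0,9],"rot":[0,0,0],"jaw":-1},{"translation":[0,0,10],"rot":[0,0,0],"jaw":-1}])

```text
clock: 3.65
tool_pos: [0.4467, -0.0057, 0.3446]
ee_rot: [[-0.974, 0.227, 0.005], [0.227, 0.974, 0.001], [-0.005, 0.002, -1.0]]
force: [1.6, 0.4, -1.5]
grip_width: 0.0308
finger_force: 20.0
```

Request:
servo_tool(moves=[{"translation":[0,4,0],"rot":[0,0,-8],"jaw":-1},{"translation":[0,9,0],"rot":[0,0,-16],"jaw":-1},{"translation":[0,14,0],"rot":[0,0,-24],"jaw":-1},{"translation":[-0.5,19,0],"rot":[0,0,-32],"jaw":-1},{"translation":[-1,23,0],"rot":[0,0,-40],"jaw":-1}])

```text
clock: 4.15
tool_pos: [0.4375, 0.2102, 0.3413]
ee_rot: [[-0.625, 0.78, -0.001], [0.78, 0.625, -0.001], [0.0, -0.001, -1.0]]
force: [1.8, -1.2, -2.2]
grip_width: 0.0311
finger_force: 20.0
```

Request:
servo_tool(moves=[{"translation":[-0.2,4,0],"rot":[0,0,0],"jaw":-1},{"translation":[-0.6,7.5,0],"rot":[0,0,0],"jaw":-1},{"translation":[-0.6,8.3,-2],"rot":[0,0,0],"jaw":-1},{"translation":[-0.6,8.3,-5],"rot":[0,0,0],"jaw":-1},{"translation":[-0.6,8.3,-7],"rot":[0,0,0],"jaw":-1}])

```text
clock: 4.65
tool_pos: [0.4309, 0.2921, 0.2695]
ee_rot: [[-0.631, 0.775, -0.003], [0.775, 0.631, -0.002], [0.0, -0.003, -1.0]]
force: [0.2, 0.0, -2.5]
grip_width: 0.0311
finger_force: 20.0
```

Request:
servo_tool(moves=[{"translation":[0,0,-1],"rot":[0,0,0],"jaw":-1},{"translation":[0,0,-1.7],"rot":[0,0,0],"jaw":-1},{"translation":[0,0,-2.2],"rot":[0,0,0],"jaw":-1},{"translation":[0,0,-2.4],"rot":[0,0,0],"jaw":-1},{"translation":[0,0,-2.5],"rot":[0,0,0],"jaw":-1}])

```text
clock: 5.15
tool_pos: [0.4323, 0.2919, 0.2472]
ee_rot: [[-0.63, 0.777, 0.001], [0.777, 0.63, 0.001], [0.0, 0.001, -1.0]]
force: [-0.2, 0.1, -1.8]
grip_width: 0.0308
finger_force: 20.0
```

Request:
servo_tool(moves=[{"translation":[-0.1,0.6,0],"rot":[0,0,0],"jaw":-1},{"translation":[-0.2,1.4,0],"rot":[0,0,0],"jaw":-1},{"translation":[-0.2,1.4,-0.1],"rot":[0,0,0],"jaw":-1},{"translation":[-0.2,1.4,-0.2],"rot":[0,0,0],"jaw":-1},{"translation":[-0.2,1.4,-0.2],"rot":[0,0,0],"jaw":-1}])

```text
clock: 5.65
tool_pos: [0.4302, 0.3059, 0.245]
ee_rot: [[-0.63, 0.776, 0.001], [0.776, 0.63, 0.0], [-0.0, 0.001, -1.0]]
force: [0.5, -0.0, -0.6]
grip_width: 0.0311
finger_force: 20.0
```

```bash
python3 - <<'E'
from h import *
s=snap('scene'); save(cv2.resize(s['img'][130:330,360:560],None,fx=2.5,fy=2.5,interpolation=2),'p1.png'); o=monitor.get_obs(); print(o['tool_pos'],o['force'],o['joint_positions'])
E
```

```text
[0.43025154 0.30581748 0.24498696] [ 0.35356118 -0.38839478 -0.05862978] [-50.64734968  25.18654735  13.47675462 116.85738007  -9.09123671
  38.87662531   7.7374738 ]
```

View pics/p1.png

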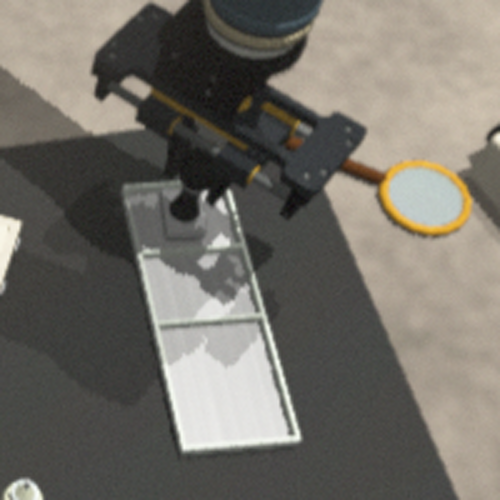

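The picture shows the stamp foot inside the near compartment (185,222), square with the walls and carrying its own weight. Releasing it, then the tin.

Request:
servo_tool(moves=[{"translation":[0,0,0],"rot":[0,0,0],"jaw":-0.2},{"translation":[0,0,0],"rot":[0,0,0],"jaw":1},{"translation":[0,0,0],"rot":[0,0,0],"jaw":1},{"translation":[0,0,1],"rot":[0,0,0],"jaw":1},{"translation":[0,0,5],"rot":[0,0,0],"jaw":1}])

```text
clock: 6.2
tool_pos: [0.4289, 0.305, 0.2927]
ee_rot: [[-0.63, 0.776, -0.006], [0.776, 0.63, -0.006], [-0.001, -0.008, -1.0]]
force: [0.3, 0.1, -0.1]
grip_width: 0.0591
finger_force: 0.0
```

Request:
servo_tool(moves=[{"translation":[0,0,5],"rot":[0,0,0],"jaw":1},{"translation":[0.3,-4,5],"rot":[0,0,8],"jaw":1},{"translation":[0.6,-8,5],"rot":[0,0,16],"jaw":1},{"translation":[1,-13,5],"rot":[0,0,23.3],"jaw":1},{"translation":[1.4,-17,5],"rot":[0,0,23.3],"jaw":1}])

```text
clock: 6.7
tool_pos: [0.4439, 0.1332, 0.3458]
ee_rot: [[-0.886, 0.463, 0.001], [0.463, 0.886, 0.0], [-0.001, 0.001, -1.0]]
force: [0.6, -0.0, 1.0]
grip_width: 0.0866
finger_force: 0.0
```

Request:
servo_tool(moves=[{"translation":[0,-0.5,-4],"rot":[0,0,0],"jaw":1},{"translation":[0,-0.5,-8],"rot":[0,0,0],"jaw":1},{"translation":[0,-0.5,-12],"rot":[0,0,0],"jaw":1},{"translation":[0,-0.5,-14],"rot":[0,0,0],"jaw":1},{"translation":[0,-0.5,-14.8],"rot":[0,0,0],"jaw":1}])

```text
clock: 7.2
tool_pos: [0.4436, 0.1305, 0.1954]
ee_rot: [[-0.886, 0.464, -0.003], [0.464, 0.886, -0.001], [0.002, -0.002, -1.0]]
force: [-0.4, 0.7, -0.8]
grip_width: 0.0868
finger_force: 0.0
```

Request:
servo_tool(grip_force=25, moves=[{"translation":[0,0,0],"rot":[0,0,0],"jaw":-1},{"translation":[0,0,0],"rot":[0,0,0],"jaw":-1},{"translation":[0,0,0],"rot":[0,0,0],"jaw":-1},{"translation":[0,0,0],"rot":[0,0,0],"jaw":-1},{"translation":[0,0,0],"rot":[0,0,0],"jaw":-1}])

```text
clock: 7.7
tool_pos: [0.4442, 0.1307, 0.1975]
ee_rot: [[-0.886, 0.464, 0.001], [0.464, 0.886, 0.0], [-0.001, 0.001, -1.0]]
force: [-0.2, -0.9, 0.6]
grip_width: 0.0547
finger_force: 0.5
```

Request:
servo_tool(moves=[{"translation":[0,0,0],"rot":[0,0,0],"jaw":-1},{"translation":[0,0,0],"rot":[0,0,0],"jaw":-1},{"translation":[0,0,0],"rot":[0,0,0],"jaw":-1}])

```text
clock: 8.0
tool_pos: [0.4442, 0.1307, 0.1974]
ee_rot: [[-0.886, 0.464, 0.0], [0.464, 0.886, 0.0], [-0.0, 0.0, -1.0]]
force: [-2.4, -0.9, 7.0]
grip_width: 0.0534
finger_force: 25.0
```

Request:
servo_tool(moves=[{"translation":[0,0,2],"rot":[0,0,0],"jaw":-1},{"translation":[0,0,5],"rot":[0,0,0],"jaw":-1},{"translation":[2,2.4,8],"rot":[0,0,6],"jaw":-1},{"translation":[5,6,8],"rot":[0,0,14],"jaw":-1},{"translation":[8,9.6,8],"rot":[0,0,20],"jaw":-1}])

```text
clock: 8.5
tool_pos: [0.525, 0.2278, 0.2783]
ee_rot: [[-0.992, 0.129, 0.002], [0.129, 0.992, 0.002], [-0.002, 0.002, -1.0]]
force: [-1.0, -0.9, -0.7]
grip_width: 0.0535
finger_force: 25.0
```

Request:
servo_tool(moves=[{"translation":[3,3.4,0],"rot":[0,0,3.1],"jaw":-1},{"translation":[6,6.7,0],"rot":[0,0,3.1],"jaw":-1},{"translation":[6,6.7,0],"rot":[0,0,3.1],"jaw":-1},{"translation":[6,6.7,0],"rot":[0,0,3.1],"jaw":-1}])

```text
clock: 8.9
tool_pos: [0.5839, 0.2945, 0.2757]
ee_rot: [[-0.997, 0.078, -0.001], [0.078, 0.997, -0.001], [0.001, -0.001, -1.0]]
force: [-0.7, -0.2, -2.0]
grip_width: 0.053
finger_force: 25.0
```

Request:
servo_tool(moves=[{"translation":[0,0,-2.5],"rot":[0,0,0],"jaw":-1},{"translation":[0,0,-5],"rot":[0,0,0],"jaw":-1},{"translation":[0,0,-6.5],"rot":[0,0,0],"jaw":-1},{"translation":[0,0,-7.1],"rot":[0,0,0],"jaw":-1},{"translation":[0,0,-7.4],"rot":[0,0,0],"jaw":-1}])

```text
clock: 9.4
tool_pos: [0.5839, 0.2933, 0.2025]
ee_rot: [[-0.997, 0.08, -0.001], [0.08, 0.997, -0.0], [0.001, -0.0, -1.0]]
force: [-0.2, -0.5, -1.0]
grip_width: 0.0529
finger_force: 25.0
```

Request:
servo_tool(moves=[{"translation":[0,0,-0.1],"rot":[0,0,0],"jaw":-1},{"translation":[0,0,-0.1],"rot":[0,0,0],"jaw":-1}])

```text
clock: 9.6
tool_pos: [0.5844, 0.2939, 0.2027]
ee_rot: [[-0.997, 0.079, 0.001], [0.079, 0.997, 0.001], [-0.001, 0.001, -1.0]]
force: [-0.4, -0.5, -1.6]
grip_width: 0.0536
finger_force: 25.0
```

Request:
servo_tool(moves=[{"translation":[0,0,-0.1],"rot":[0,0,0],"jaw":-1},{"translation":[0,0,-0.2],"rot":[0,0,0],"jaw":-1},{"translation":[0,0,-0.2],"rot":[0,0,0],"jaw":-1}])

```text
clock: 9.9
tool_pos: [0.5843, 0.2939, 0.2005]
ee_rot: [[-0.997, 0.079, 0.001], [0.079, 0.997, 0.001], [-0.001, 0.001, -1.0]]
force: [0.4, -0.4, 1.9]
grip_width: 0.0534
finger_force: 25.0
```

Request:
servo_tool(moves=[{"translation":[0,0,0],"rot":[0,0,0],"jaw":0.35},{"translation":[0,0,0],"rot":[0,0,0],"jaw":0.6},{"translation":[0,0,0],"rot":[0,0,0],"jaw":0.6},{"translation":[0,0,1],"rot":[0,0,0],"jaw":0.6},{"translation":[0,0,4],"rot":[0,0,0],"jaw":0.6}])

```text
clock: 10.4
tool_pos: [0.5829, 0.2934, 0.2378]
ee_rot: [[-0.997, 0.079, -0.005], [0.079, 0.997, -0.003], [0.005, -0.004, -1.0]]
force: [0.4, 0.3, 0.1]
grip_width: 0.0693
finger_force: 0.0
```

Request:
servo_tool(moves=[{"translation":[0,-1,5],"rot":[0,0,0],"jaw":0.4},{"translation":[2,-5,8],"rot":[0,0,0],"jaw":0.4},{"translation":[4,-9,8],"rot":[0,0,0],"jaw":0.4},{"translation":[6,-13,8],"rot":[0,0,0],"jaw":0.4},{"translation":[8,-17,8],"rot":[0,0,0],"jaw":0.4}])

```text
clock: 10.9
tool_pos: [0.6647, 0.1221, 0.3214]
ee_rot: [[-0.997, 0.079, 0.002], [0.079, 0.997, 0.001], [-0.002, 0.001, -1.0]]
force: [0.5, -0.4, 0.3]
grip_width: 0.0609
finger_force: 0.0
```

Request:
servo_tool(moves=[{"translation":[0.5,-1.4,0],"rot":[0,0,0],"jaw":0.4},{"translation":[0.5,-1.4,0],"rot":[0,0,0],"jaw":0.4}])

```text
clock: 11.1
tool_pos: [0.6699, 0.1059, 0.3204]
ee_rot: [[-0.996, 0.085, 0.001], [0.085, 0.996, -0.002], [-0.001, -0.001, -1.0]]
force: [-0.8, 0.9, -0.2]
grip_width: 0.0609
finger_force: 0.0
```

Request:
servo_tool(moves=[{"translation":[0,0.2,-2],"rot":[0,0,0],"jaw":0.4},{"translation":[0,0.2,-5],"rot":[0,0,0],"jaw":0.4},{"translation":[0,0.2,-8],"rot":[0,0,0],"jaw":0.4},{"translation":[0,0.2,-10.5],"rot":[0,0,0],"jaw":0.4},{"translation":[0,0.2,-11.1],"rot":[0,0,0],"jaw":0.4}])

```text
clock: 11.6
tool_pos: [0.667, 0.1148, 0.2057]
ee_rot: [[-0.997, 0.076, -0.006], [0.076, 0.997, 0.001], [0.007, 0.0, -1.0]]
force: [-0.7, 0.5, -0.5]
grip_width: 0.061
finger_force: 0.0
```

Request:
servo_tool(grip_force=15, moves=[{"translation":[0,0,0],"rot":[0,0,0],"jaw":-1},{"translation":[0,0,0],"rot":[0,0,0],"jaw":-1},{"translation":[0,0,0],"rot":[0,0,0],"jaw":-1},{"translation":[0,0,0],"rot":[0,0,0],"jaw":-1},{"translation":[0,0,0],"rot":[0,0,0],"jaw":-1}])

```text
clock: 12.1
tool_pos: [0.6694, 0.1118, 0.2099]
ee_rot: [[-0.997, 0.079, 0.002], [0.079, 0.997, 0.0], [-0.002, 0.001, -1.0]]
force: [-0.2, -0.5, 2.6]
grip_width: 0.0304
finger_force: 15.0
```

Request:
servo_tool(moves=[{"translation":[0,0,0],"rot":[0,0,0],"jaw":-1},{"translation":[0,0,0],"rot":[0,0,0],"jaw":-1}])

```text
clock: 12.3
tool_pos: [0.6695, 0.1118, 0.2099]
ee_rot: [[-0.997, 0.079, 0.001], [0.079, 0.997, 0.0], [-0.001, 0.001, -1.0]]
force: [-1.0, 0.9, 4.9]
grip_width: 0.0303
finger_force: 15.0
```

Request:
servo_tool(moves=[{"translation":[0,0,2],"rot":[0,0,0],"jaw":-1},{"translation":[0,0,5],"rot":[0,0,0],"jaw":-1},{"translation":[-2,2,8],"rot":[0,0,0],"jaw":-1},{"translation":[-5,5,8],"rot":[0,0,0],"jaw":-1},{"translation":[-8,8.4,8],"rot":[0,0,0],"jaw":-1}])

```text
clock: 12.8
tool_pos: [0.5887, 0.1954, 0.2897]
ee_rot: [[-0.997, 0.082, 0.002], [0.082, 0.997, 0.0], [-0.002, 0.001, -1.0]]
force: [0.3, 0.0, -0.4]
grip_width: 0.0302
finger_force: 15.0
```

Request:
servo_tool(moves=[{"translation":[-3,3.4,0],"rot":[0,0,0],"jaw":-1},{"translation":[-6,6.8,0],"rot":[0,0,0],"jaw":-1},{"translation":[-9.3,10.5,0],"rot":[0,0,0],"jaw":-1},{"translation":[-9.3,10.5,0],"rot":[0,0,0],"jaw":-1},{"translation":[-9.3,10.5,0],"rot":[0,0,0],"jaw":-1}])

```text
clock: 13.3
tool_pos: [0.4949, 0.3021, 0.2885]
ee_rot: [[-0.997, 0.075, -0.001], [0.075, 0.997, -0.0], [0.001, -0.0, -1.0]]
force: [0.4, -0.9, -0.6]
grip_width: 0.0304
finger_force: 15.0
```

Request:
servo_tool(moves=[{"translation":[0.1,0,-2.5],"rot":[0,0,0],"jaw":-1},{"translation":[0.2,0,-5],"rot":[0,0,0],"jaw":-1},{"translation":[0.2,0,-6.5],"rot":[0,0,0],"jaw":-1},{"translation":[0.2,0,-7.1],"rot":[0,0,0],"jaw":-1},{"translation":[0.2,0,-7.4],"rot":[0,0,0],"jaw":-1}])

```text
clock: 13.8
tool_pos: [0.4986, 0.3001, 0.2143]
ee_rot: [[-0.997, 0.081, -0.0], [0.081, 0.997, -0.001], [0.0, -0.001, -1.0]]
force: [1.0, -0.9, -0.3]
grip_width: 0.0302
finger_force: 15.0
```

Request:
servo_tool(moves=[{"translation":[0,0,0],"rot":[0,0,0],"jaw":-1},{"translation":[0,0,-0.1],"rot":[0,0,0],"jaw":-1},{"translation":[0,0,-0.1],"rot":[0,0,0],"jaw":-1}])

```text
clock: 14.1
tool_pos: [0.4983, 0.301, 0.2145]
ee_rot: [[-0.997, 0.079, 0.001], [0.079, 0.997, 0.001], [-0.001, 0.001, -1.0]]
force: [-0.3, 0.4, -1.3]
grip_width: 0.0306
finger_force: 15.0
```

Still about 1.5 mm up; lowering, then releasing.

Request:
servo_tool(moves=[{"translation":[0,0,-0.1],"rot":[0,0,0],"jaw":-1},{"translation":[0,0,-0.18],"rot":[0,0,0],"jaw":-1},{"translation":[0,0,-0.18],"rot":[0,0,0],"jaw":-1}])

```text
clock: 14.4
tool_pos: [0.4983, 0.3009, 0.2128]
ee_rot: [[-0.997, 0.079, 0.001], [0.079, 0.997, 0.001], [-0.0, 0.001, -1.0]]
force: [-0.8, -0.9, 3.7]
grip_width: 0.0304
finger_force: 15.0
```

Request:
servo_tool(moves=[{"translation":[0,0,0],"rot":[0,0,0],"jaw":-0.2},{"translation":[0,0,0],"rot":[0,0,0],"jaw":0.2},{"translation":[0,0,0],"rot":[0,0,0],"jaw":0.2},{"translation":[0,0,1],"rot":[0,0,0],"jaw":0.2},{"translation":[0,0,5],"rot":[0,0,0],"jaw":0.2}])

```text
clock: 14.9
tool_pos: [0.4966, 0.3001, 0.2593]
ee_rot: [[-0.997, 0.079, -0.007], [0.079, 0.997, -0.005], [0.007, -0.006, -1.0]]
force: [0.1, -0.4, 0.5]
grip_width: 0.051
finger_force: 0.0
```

Request:
servo_tool(moves=[{"translation":[0,0,5],"rot":[0,0,0],"jaw":0.5},{"translation":[-0.5,-3,8],"rot":[0,0,0],"jaw":0.6},{"translation":[-1,-8,8],"rot":[0,0,0],"jaw":0.6},{"translation":[-1.5,-13,8],"rot":[0,0,0],"jaw":0.6},{"translation":[-2,-18,8],"rot":[0,0,0],"jaw":0.6}])

```text
clock: 15.4
tool_pos: [0.4776, 0.1198, 0.3431]
ee_rot: [[-0.997, 0.078, 0.002], [0.078, 0.997, 0.001], [-0.002, 0.001, -1.0]]
force: [1.1, 0.2, -0.0]
grip_width: 0.0694
finger_force: 0.0
```

Request:
servo_tool(moves=[{"translation":[-0.5,-5,0],"rot":[0,0,0],"jaw":1},{"translation":[-1,-10,0],"rot":[0,0,0],"jaw":1},{"translation":[-1.7,-15,0],"rot":[0,0,0],"jaw":1},{"translation":[-2.4,-20,0],"rot":[0,0,0],"jaw":1},{"translation":[-2.9,-24.5,0],"rot":[0,0,0],"jaw":1}])

```text
clock: 15.9
tool_pos: [0.4482, -0.1257, 0.3429]
ee_rot: [[-0.997, 0.08, 0.001], [0.08, 0.997, 0.0], [-0.001, 0.0, -1.0]]
force: [1.4, 0.2, -0.2]
grip_width: 0.0865
finger_force: 0.0
```

Request:
servo_tool(moves=[{"translation":[0,0,0],"rot":[0,0,0],"jaw":1},{"translation":[0,0,-3],"rot":[0,0,0],"jaw":1},{"translation":[0,0,-6],"rot":[0,0,0],"jaw":1},{"translation":[0,0,-8],"rot":[0,0,0],"jaw":1},{"translation":[0,0,-8],"rot":[0,0,0],"jaw":1}])

```text
clock: 16.4
tool_pos: [0.4483, -0.1225, 0.2602]
ee_rot: [[-0.997, 0.078, -0.005], [0.078, 0.997, 0.001], [0.005, 0.001, -1.0]]
force: [-0.2, 0.5, -0.0]
grip_width: 0.0869
finger_force: 0.0
```

Request:
servo_tool(moves=[{"translation":[0,-0.3,-2],"rot":[0,0,0],"jaw":1},{"translation":[0,-0.3,-4],"rot":[0,0,0],"jaw":1},{"translation":[0,-0.3,-5.5],"rot":[0,0,0],"jaw":1},{"translation":[0,-0.3,-6.2],"rot":[0,0,0],"jaw":1},{"translation":[0,-0.3,-6.2],"rot":[0,0,0],"jaw":1}])

```text
clock: 16.9
tool_pos: [0.4495, -0.1262, 0.2003]
ee_rot: [[-0.997, 0.079, 0.0], [0.079, 0.997, 0.0], [0.0, 0.0, -1.0]]
force: [0.1, -0.1, -0.5]
grip_width: 0.0867
finger_force: 0.0
```

Request:
servo_tool(moves=[{"translation":[0,0,0],"rot":[0,0,0],"jaw":-1},{"translation":[0,0,0],"rot":[0,0,0],"jaw":-1},{"translation":[0,0,0],"rot":[0,0,0],"jaw":-1},{"translation":[0,0,0],"rot":[0,0,0],"jaw":-1},{"translation":[0,0,0],"rot":[0,0,0],"jaw":-1}])

```text
clock: 17.4
tool_pos: [0.4492, -0.1265, 0.2002]
ee_rot: [[-0.997, 0.079, 0.0], [0.079, 0.997, 0.0], [-0.0, 0.0, -1.0]]
force: [0.6, -0.2, 0.5]
grip_width: 0.0548
finger_force: 0.0
```

Request:
servo_tool(moves=[{"translation":[0,0,0],"rot":[0,0,0],"jaw":-1},{"translation":[0,0,0],"rot":[0,0,0],"jaw":-1},{"translation":[0,0,0],"rot":[0,0,0],"jaw":-1},{"translation":[0,0,0],"rot":[0,0,0],"jaw":-1}])

```text
clock: 17.8
tool_pos: [0.4492, -0.1265, 0.2]
ee_rot: [[-0.997, 0.079, -0.0], [0.079, 0.997, 0.0], [0.0, 0.0, -1.0]]
force: [-1.0, 0.1, 1.9]
grip_width: 0.0437
finger_force: 15.0
```

Request:
servo_tool(moves=[{"translation":[0,0,2],"rot":[0,0,0],"jaw":-1},{"translation":[0,-1,4],"rot":[0,0,0],"jaw":-1},{"translation":[0.4,-4,5],"rot":[0,0,0],"jaw":-1},{"translation":[0.8,-8,5],"rot":[0,0,0],"jaw":-1},{"translation":[1.2,-11.5,5],"rot":[0,0,0],"jaw":-1}])

```text
clock: 18.3
tool_pos: [0.4613, -0.2428, 0.2504]
ee_rot: [[-0.997, 0.078, 0.001], [0.078, 0.997, -0.0], [-0.001, -0.0, -1.0]]
force: [0.2, 0.8, -1.2]
grip_width: 0.0439
finger_force: 15.0
```

Request:
servo_tool(moves=[{"translation":[0.6,-2.7,0],"rot":[0,0,0],"jaw":-1},{"translation":[0.6,-2.7,0],"rot":[0,0,0],"jaw":-1},{"translation":[0.6,-2.7,-2],"rot":[0,0,0],"jaw":-1},{"translation":[0.6,-2.7,-3],"rot":[0,0,0],"jaw":-1},{"translation":[0.6,-2.7,-3],"rot":[0,0,0],"jaw":-1}])

```text
clock: 18.8
tool_pos: [0.4665, -0.2673, 0.2183]
ee_rot: [[-0.997, 0.078, -0.004], [0.078, 0.997, 0.002], [0.004, 0.002, -1.0]]
force: [0.0, 0.5, -0.8]
grip_width: 0.0439
finger_force: 15.0
```

Request:
servo_tool(moves=[{"translation":[0,-0.2,-0.7],"rot":[0,0,0],"jaw":-1},{"translation":[0,-0.2,-1.2],"rot":[0,0,0],"jaw":-1},{"translation":[0,-0.2,-1.5],"rot":[0,0,0],"jaw":-1},{"translation":[0,-0.2,-1.7],"rot":[0,0,0],"jaw":-1},{"translation":[0,-0.2,-1.7],"rot":[0,0,0],"jaw":-1}])

```text
clock: 19.3
tool_pos: [0.4673, -0.2705, 0.2032]
ee_rot: [[-0.997, 0.079, 0.0], [0.079, 0.997, 0.0], [-0.0, 0.0, -1.0]]
force: [-0.3, -0.1, -0.9]
grip_width: 0.0438
finger_force: 15.0
```

Request:
servo_tool(moves=[{"translation":[0,0,-0.06],"rot":[0,0,0],"jaw":-1},{"translation":[0,0,-0.06],"rot":[0,0,0],"jaw":-1},{"translation":[0,0,-0.06],"rot":[0,0,0],"jaw":0.2},{"translation":[0,0,-0.06],"rot":[0,0,0],"jaw":0.6},{"translation":[0,0,-0.06],"rot":[0,0,0],"jaw":0.6}])

```text
clock: 19.8
tool_pos: [0.4672, -0.2704, 0.2023]
ee_rot: [[-0.997, 0.079, 0.0], [0.079, 0.997, -0.0], [-0.0, -0.0, -1.0]]
force: [-0.9, 0.2, -0.2]
grip_width: 0.0604
finger_force: 0.0
```

Request:
servo_tool(moves=[{"translation":[0,0,1],"rot":[0,0,0],"jaw":0.6},{"translation":[0,0,5],"rot":[0,0,0],"jaw":0.6},{"translation":[0,0,9],"rot":[0,0,0],"jaw":0.6},{"translation":[1.5,3,13],"rot":[0,0,0],"jaw":0.6},{"translation":[3.5,7.4,13],"rot":[0,0,0],"jaw":0.6}])

```text
clock: 20.3
tool_pos: [0.5027, -0.1999, 0.3385]
ee_rot: [[-0.996, 0.087, 0.011], [0.087, 0.996, -0.005], [-0.011, -0.004, -1.0]]
force: [1.0, 0.8, -0.6]
grip_width: 0.0697
finger_force: 0.0
```

Request:
servo_tool(moves=[{"translation":[2,4.2,0],"rot":[0,0,0],"jaw":0.4},{"translation":[4,8.4,0],"rot":[0,0,0],"jaw":0.4},{"translation":[6,12,0],"rot":[0,0,0],"jaw":0.4},{"translation":[6.8,14.4,0],"rot":[0,0,0],"jaw":0.4},{"translation":[6.8,14.4,0],"rot":[0,0,0],"jaw":0.4}])

```text
clock: 20.8
tool_pos: [0.5714, -0.0475, 0.3327]
ee_rot: [[-0.997, 0.071, 0.001], [0.071, 0.997, 0.002], [-0.001, 0.002, -1.0]]
force: [-1.0, 0.3, -0.7]
grip_width: 0.0607
finger_force: 0.0
```

Request:
servo_tool(moves=[{"translation":[-0.1,-0.3,-1],"rot":[0,0,0],"jaw":0.5},{"translation":[-0.1,-0.3,-4],"rot":[0,0,0],"jaw":0.5},{"translation":[-0.1,-0.3,-8],"rot":[0,0,0],"jaw":0.5},{"translation":[-0.1,-0.3,-11.5],"rot":[0,0,0],"jaw":0.5},{"translation":[-0.1,-0.3,-12.5],"rot":[0,0,0],"jaw":0.5}])

```text
clock: 21.3
tool_pos: [0.5667, -0.0575, 0.2039]
ee_rot: [[-0.997, 0.082, -0.008], [0.082, 0.997, -0.001], [0.007, -0.002, -1.0]]
force: [-0.6, 0.6, -0.5]
grip_width: 0.0654
finger_force: 0.0
```

Request:
servo_tool(moves=[{"translation":[0,0,0],"rot":[0,0,0],"jaw":0.5},{"translation":[0,0,0],"rot":[0,0,0],"jaw":-1},{"translation":[0,0,0],"rot":[0,0,0],"jaw":-1},{"translation":[0,0,0],"rot":[0,0,0],"jaw":-1},{"translation":[0,0,0],"rot":[0,0,0],"jaw":-1}])

```text
clock: 21.8
tool_pos: [0.5695, -0.0554, 0.2085]
ee_rot: [[-0.997, 0.079, 0.002], [0.079, 0.997, 0.0], [-0.002, 0.0, -1.0]]
force: [0.1, 0.0, 0.0]
grip_width: 0.0409
finger_force: 0.0
```

Request:
servo_tool(moves=[{"translation":[0,0,0],"rot":[0,0,0],"jaw":-1},{"translation":[0,0,0],"rot":[0,0,0],"jaw":-1},{"translation":[0,0,0],"rot":[0,0,0],"jaw":-1},{"translation":[0,0,0],"rot":[0,0,0],"jaw":-1}])

```text
clock: 22.2
tool_pos: [0.5694, -0.0553, 0.208]
ee_rot: [[-0.997, 0.079, 0.001], [0.079, 0.997, 0.0], [-0.001, 0.0, -1.0]]
force: [-1.1, 0.9, 4.7]
grip_width: 0.0326
finger_force: 15.0
```

Request:
servo_tool(moves=[{"translation":[0,0,2],"rot":[0,0,0],"jaw":-1},{"translation":[0,0,5],"rot":[0,0,0],"jaw":-1},{"translation":[-0.3,-3,7],"rot":[0,0,0],"jaw":-1},{"translation":[-0.8,-7,7],"rot":[0,0,0],"jaw":-1},{"translation":[-1.2,-11,7],"rot":[0,0,0],"jaw":-1}])

```text
clock: 22.7
tool_pos: [0.5571, -0.1661, 0.278]
ee_rot: [[-0.997, 0.077, 0.001], [0.077, 0.997, -0.0], [-0.001, 0.0, -1.0]]
force: [0.4, -0.7, -1.1]
grip_width: 0.0328
finger_force: 15.0
```

Request:
servo_tool(moves=[{"translation":[-0.4,-3.5,0],"rot":[0,0,0],"jaw":-1},{"translation":[-0.8,-7,0],"rot":[0,0,0],"jaw":-1},{"translation":[-1.1,-9,0],"rot":[0,0,0],"jaw":-1},{"translation":[-1.1,-9,-2],"rot":[0,0,0],"jaw":-1},{"translation":[-1.1,-9,-4],"rot":[0,0,0],"jaw":-1}])

```text
clock: 23.2
tool_pos: [0.5457, -0.2568, 0.237]
ee_rot: [[-0.997, 0.081, 0.001], [0.081, 0.997, -0.001], [-0.001, -0.001, -1.0]]
force: [0.5, 0.2, -0.9]
grip_width: 0.0326
finger_force: 15.0
```

Request:
servo_tool(moves=[{"translation":[0,0,0],"rot":[0,0,0],"jaw":-1},{"translation":[0,0,0],"rot":[0,0,0],"jaw":-1}])

```text
clock: 23.4
tool_pos: [0.546, -0.2554, 0.2371]
ee_rot: [[-0.997, 0.079, -0.001], [0.079, 0.997, 0.0], [0.001, 0.0, -1.0]]
force: [-0.5, 0.6, 0.1]
grip_width: 0.0327
finger_force: 15.0
```

Target z is 0.211, so 2.6 cm down.

Request:
servo_tool(moves=[{"translation":[0,0,-0.9],"rot":[0,0,0],"jaw":-1},{"translation":[0,0,-1.7],"rot":[0,0,0],"jaw":-1},{"translation":[0,0,-2.3],"rot":[0,0,0],"jaw":-1},{"translation":[0,0,-2.6],"rot":[0,0,0],"jaw":-1},{"translation":[0,0,-2.6],"rot":[0,0,0],"jaw":-1}])

```text
clock: 23.9
tool_pos: [0.5462, -0.2555, 0.2113]
ee_rot: [[-0.997, 0.079, -0.0], [0.079, 0.997, 0.0], [0.0, 0.0, -1.0]]
force: [0.7, -1.0, 0.5]
grip_width: 0.0329
finger_force: 15.0
```

Request:
servo_tool(moves=[{"translation":[0,0,-0.05],"rot":[0,0,0],"jaw":-1},{"translation":[0,0,-0.05],"rot":[0,0,0],"jaw":-1}])

```text
clock: 24.1
tool_pos: [0.5462, -0.2556, 0.2111]
ee_rot: [[-0.997, 0.079, 0.0], [0.079, 0.997, -0.0], [-0.0, -0.0, -1.0]]
force: [-0.7, -0.0, 0.6]
grip_width: 0.0332
finger_force: 15.0
```

Request:
servo_tool(moves=[{"translation":[0,0,0],"rot":[0,0,0],"jaw":-0.1},{"translation":[0,0,0],"rot":[0,0,0],"jaw":0.4},{"translation":[0,0,0],"rot":[0,0,0],"jaw":0.4},{"translation":[0,0,1],"rot":[0,0,0],"jaw":0.4},{"translation":[0,0,4],"rot":[0,0,0],"jaw":0.4}])

```text
clock: 24.6
tool_pos: [0.5452, -0.2548, 0.2493]
ee_rot: [[-0.997, 0.079, -0.006], [0.079, 0.997, 0.002], [0.006, 0.002, -1.0]]
force: [0.2, -0.1, 1.2]
grip_width: 0.0591
finger_force: 0.0
```

Request:
servo_tool(moves=[{"translation":[0,0,4],"rot":[0,0,0],"jaw":0.4},{"translation":[0,0,8],"rot":[0,0,0],"jaw":0.4},{"translation":[0,-4,11],"rot":[0,0,0],"jaw":0.4},{"translation":[0,-9,11],"rot":[0,0,0],"jaw":0.4},{"translation":[0,-14,11],"rot":[0,0,0],"jaw":0.4}])

```text
clock: 25.1
tool_pos: [0.5466, -0.3964, 0.3638]
ee_rot: [[-0.997, 0.077, 0.004], [0.077, 0.997, -0.002], [-0.004, -0.001, -1.0]]
force: [0.1, -1.0, 0.2]
grip_width: 0.0607
finger_force: 0.0
```

Request:
servo_tool(moves=[{"translation":[0,-4,0],"rot":[0,0,0],"jaw":0.4},{"translation":[0,-8,0],"rot":[0,0,0],"jaw":0.4},{"translation":[0,-10,0],"rot":[0,0,0],"jaw":0.4},{"translation":[0,-10,0],"rot":[0,0,0],"jaw":0.4}])

```text
clock: 25.5
tool_pos: [0.544, -0.4992, 0.3613]
ee_rot: [[-0.996, 0.085, -0.001], [0.085, 0.996, -0.003], [0.001, -0.003, -1.0]]
force: [0.4, 0.5, 0.2]
grip_width: 0.0612
finger_force: 0.0
```

```bash
python3 - <<'E'
from h import *
s=snap('top'); save(cv2.resize(s['img'][140:320,170:500],None,fx=2.4,fy=2.4,interpolation=2),'f_top.png')
s=snap('scene'); save(cv2.resize(s['img'][170:390,90:510],None,fx=1.9,fy=1.9,interpolation=2),'f_scene.png')
o=monitor.get_obs(); print(o['clock'],o['joint_velocities'].round(2))
E
```

```text
25.6 [-1.52 -0.65 -1.23  0.88 -0.22 -0.07  0.04]
```

View pics/f_top.png

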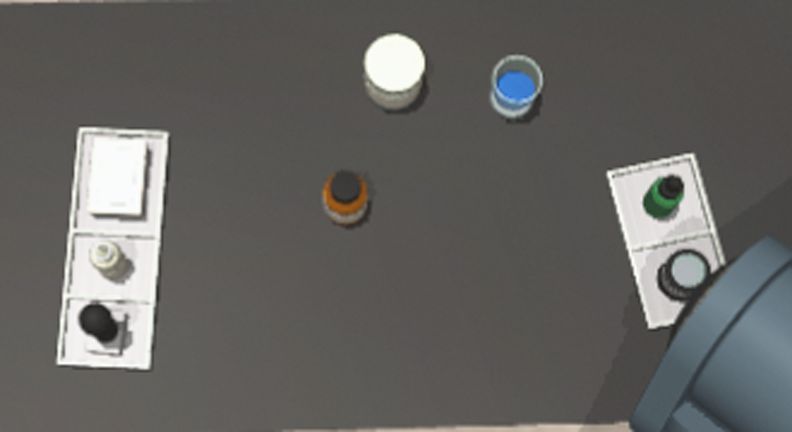

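View pics/f_scene.png

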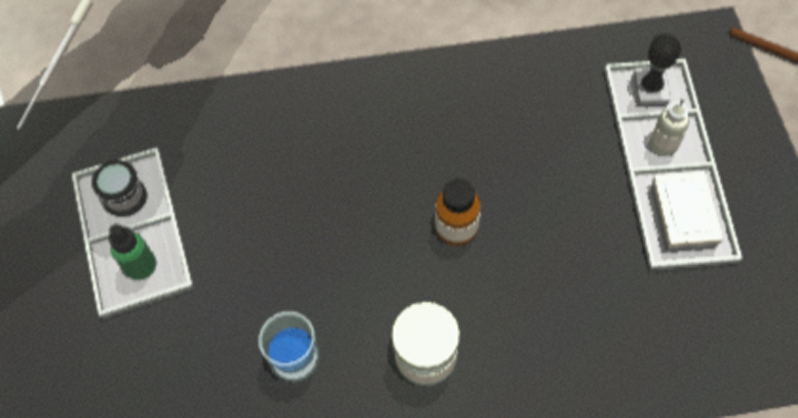

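Both views show all five pieces upright in their own compartments. In the scene crop they are the stamp (655,85), needle bottle (668,135), tin (687,207), loupe (118,188) and dropper (133,255). The jar, beaker and amber bottle have not moved, and the arm is clear.

Request:
servo_tool(moves=[{"translation":[0,0,0],"rot":[0,0,0],"jaw":0.4},{"translation":[0,0,0],"rot":[0,0,0],"jaw":0.4},{"translation":[0,0,0],"rot":[0,0,0],"jaw":0.4}])

```text
clock: 25.9
tool_pos: [0.5468, -0.4942, 0.3612]
ee_rot: [[-0.997, 0.077, 0.0], [0.077, 0.997, 0.001], [-0.0, 0.001, -1.0]]
force: [0.2, -0.9, 0.2]
grip_width: 0.0611
finger_force: 0.0
```

```bash
python3 -c "
from cell import hand_in; print(hand_in())"
```

```text
the job is handed in; nothing more can be done
None
```

I placed both kits and handed the job in after about 26 s of the 128 s allowed; the last pictures show all five pieces upright in their own compartments, with the jar, beaker and flat-capped bottle where they stood, though the hand-in returned no verdict.

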